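# Seat the blue capacitor in the test well by feel

### The job

Pick up the loose blue capacitor that stands on the bench and lower it upright into the orange test well until you feel it press on the springy stop hidden inside. Do not force it down hard against the stop, and let go only once it rests there. Leave it standing in the well, and leave the black and the silver capacitor standing where they are.

Things in the scene. Friction and masses are not known exactly. Their poses are not given: they have to be found in the camera images.
- cap_blue: The capacitor to seat: upright rigid cylinder, blue sleeve, 48 mm diameter, 110 mm tall, plus two brass studs (8 mm tall) on its grey lid; 0.17 to 0.40 kg. Starts standing on the bench (height 0). Origin: centre of its underside; z up along its axis. Any yaw will do. The larger blue cans lying in the opened drive unit at the side are fixed and no part of the job.
- cap_black: Bystander: capacitor of the same shape and size with a black sleeve, standing loose on the bench. Origin: centre of its underside; z up.
- cap_silver: Bystander: capacitor of the same shape and size in bare silver-coloured metal, standing loose on the bench. Origin: centre of its underside; z up.
- well: Fixed orange cup, 70 mm tall, on a grey base 110 x 110 x 12 mm. Origin: centre of the underside, on the bench; z up along the bore. Mouth 76 mm wide inside (84 outside), narrowing over 15 mm to a straight 56 mm bore. Inside, a flat black disc on a stiff spring (5 N per mm) is the stop for the capacitor's underside. Its height differs each time: 25 to 55 mm below the mouth. Over 25 N is too hard.

How it is judged (in metres and radians):
On the way:
1. while still held in the fingers, the blue capacitor has come to rest on the stop inside the well (pressing on it with over 1 N) (horizontal distance between cap_blue and well below 0.015 m and height (world z) of cap_blue below 0.055 m and contact force between cap_blue and well above 1 N and contact force between the fingers and cap_blue above 1 N and angle between cap_blue's own z axis and vertical below 0.17 rad), for 0.1 s.
At the end, for the whole second after the job is handed in: The blue capacitor stands released and at rest in the test well: its underside centre within 12 mm of the well's axis and at least 15 mm below the mouth, upright within 10 degrees. The black and the silver capacitor stand upright within 30 mm of where they were (horizontal distance between cap_blue and well below 0.012 m and height (world z) of cap_blue below 0.055 m and angle between each of cap_blue, cap_black, cap_silver's own z axis and vertical below 0.17 rad and linear speed of cap_blue below 0.02 m/s and distance of each of cap_black, cap_silver from where it was at the start of the episode below 0.03 m); the robot touches nothing.
It fails at once if the blue capacitor is pressed against the well or its stop with over 25 N (contact force between cap_blue and well above 25 N).
It fails at once if the black or the silver capacitor is moved by more than 30 mm or tipped (distance of any of cap_black, cap_silver from where it was at the start of the episode above 0.03 m or angle between any of cap_black, cap_silver's own z axis and vertical above 0.3 rad).
It also fails if it takes over 45 s, if anything falls off the work surface, if the arm or the gripper's body presses on something with over 40 N, if the wrist force passes 120 N, or if a joint passes its speed limit or range.

### The arm

A 6-joint arm with a two-finger parallel gripper is mounted at the origin on the work surface. World frame = base frame: x ahead of the robot, y to its left, z up, the work surface at z = 0. Lengths are in mm, angles in rad, forces in N, time in s.
With the tool pointing down it reaches from about 350 to 875 mm from the base axis. Payload 4.2 kg.
Tool frame: the origin (TCP) lies between the finger pads; the fingertips stand 11 mm ahead of it and the grasp point (between the pads) lies 8 mm behind it; z points along the fingers, y is the direction in which the jaws open and shut (so a half turn about z gives the same grasp; the last joint's range is limited). The gripper opens to 85 mm and grips with 20 to 120 N. Pads are 22 mm wide; open, the fingers measure 114 mm over their backs; the gripper's body (76 mm by 85 mm) begins 54 mm behind the grasp point. The pads swing forward as they close: fully open they stand 13 mm farther back than shut.
Start: joints at [-1.055, 0.385, 0.008, 0, -1.194, -0.259], TCP at [158.759, -604.479, 242.312] pointing down, gripper open.
Joint ranges: [-3.14, 3.14], [-1.21, 2.06], [-1.07, 1.41], [-3.16, 2.05], [-2.99, -0.16], [-3.1, 3.1]. Speed limits (rad/s): [2.79, 2.79, 3.14, 3.14, 3.14, 3.14].

### API

Orientations are given as a unit quaternion [x, y, z, w].
In Python, from bench import * gives the robot as it stands.
- The arm moves only by the tool servo_tool, never from a script. Its argument "rows" is a list of rows, each a list of 7 numbers: the opening, from 0 (shut) to 1 (fully open), then the shift along the tool's x, y, z in cm, then the turn, a rotation vector about the tool's x, y, z in degrees. A call has 1 to 12 rows; each row shifts and turns the commanded pose from where the row before left it, along the tool's axes as they then stand; what a row does not reach is not made up. A row lasts 1/10 s, in which the tool goes at most 50 mm and 8.59 degrees, less where a joint would pass 70% of its speed; a pose out of reach is approached as far as the arm can. A call is refused whole if a number of a shift passes 5 or a number of a turn 8.59, either way. A call with a gripper value outside its range is refused whole. The fingers move at their own pace and stop on an object; the grip force is fixed at half the most. Time passes only in rows, so rows that do not move let the fingers close. It gives the time, the measured TCP pose, the force and the opening at its end, in the units of the state.
- read_state(): the state, without advancing time (a new reading comes with each control period).
- get_image(name): name is "scene" or "top" or "wrist"; returns a dict with "image" (480x640x3 uint8, red, green, blue), "mtx" (3x3 intrinsics, pixels), "extrinsics" (4x4, takes a point from camera to world coordinates). Camera axes: x right, y up, looking along -z (the intrinsics and any distortion apply to the point x, -y, -z); pixel columns grow to the right and rows downward; lengths in mm; the calibration is good to about 2 mm. A picture is of the moment at which its call begins. There is no depth.
- job_done(): hands the job in, once; it reports no verdict.
The state is a dict: "clock": time; "joints": joint angles; "joint_vel": joint speeds; "joint_efforts": joint torques, N m; "position": TCP position; "ee_rot": TCP orientation; "contact_force": force on the tool from outside, world axes, zero at the start; "wrist_torque": the same for the moment, N m; "gripper_width": finger opening in mm.
Only numpy, scipy, OpenCV 4.12 (cv2) and the standard library are available. Lean on these libraries where they do the work, as an engineer would, in place of code of your own. Each camera call takes 0.05 s, during which the arm holds its last target. There are 200 camera calls.

## Working session

There is one attempt and no reset: what is moved stays moved. The work goes in short steps, Python scripts to look and compute and a tool call to move; the robot and the scene stay as the last step left them, time stands still between calls to the robot, and variables do not carry over. Pictures are saved under pics/ and viewed, about 8 in all and at most 12, crops included, and the job is handed in when it is done.

Besides the shell and the picture viewer there is one more tool, called after ">>>" by a JSON object that holds its "name" and its "arguments", one argument or row to a line. servo_tool: Moves the arm, as the interface text tells. Its arguments: {"type":"object","properties":{"rows":{"type":"array","items":{"type":"array","items":{"type":"number"}}}},"required":["rows"]}

```bash
mkdir -p pics; ls
python3 - <<'E'
from bench import *
import cv2,numpy as np
for n in("scene","top"):
    d=get_image(n);cv2.imwrite(f"pics/{n}0.png",d["image"][:,:,::-1]);np.savez(f"pics/{n}0.npz",**{k:np.array(v) for k,v in d.items() if k in("image","mtx","extrinsics")})
    print(n,d.keys(),np.round(d["mtx"],1),np.round(d["extrinsics"],3))
print(read_state())
E
```

```text
pics
scene dict_keys(['image', 'mtx', 'extrinsics']) [[457.5   0.  317.1]
 [  0.  457.5 245.4]
 [  0.    0.    1. ]] [[ 5.020000e-01 -4.850000e-01  7.160000e-01  1.088591e+03]
 [ 8.650000e-01  2.730000e-01 -4.210000e-01 -3.074530e+02]
 [ 9.000000e-03  8.310000e-01  5.570000e-01  4.420890e+02]
 [ 0.000000e+00  0.000000e+00  0.000000e+00  1.000000e+00]]
top dict_keys(['image', 'mtx', 'extrinsics']) [[541.4   0.  311.1]
 [  0.  541.4 247.1]
 [  0.    0.    1. ]] [[-5.00000e-03  9.96000e-01 -8.70000e-02  4.64624e+02]
 [-9.99000e-01 -3.00000e-03  3.20000e-02  3.79100e+01]
 [ 3.20000e-02  8.80000e-02  9.96000e-01  8.58819e+02]
 [ 0.00000e+00  0.00000e+00  0.00000e+00  1.00000e+00]]
{'clock': 0.1, 'joints': array([-1.05542112e+00,  3.85454742e-01,  6.79024413e-03, -4.26165002e-04,
       -1.19399535e+00, -2.58603249e-01]), 'joint_vel': array([-0.00056569, -0.00279454,  0.00334289,  0.00152462, -0.00072631,
        0.00026339]), 'joint_efforts': array([-1.53434926e-04, -3.93318558e+01,  1.88929743e+01,  4.19794723e+00,
       -2.57456006e-03,  1.04203515e-06]), 'position': array([ 158.62132059, -604.03200761,  241.35816491]), 'ee_rot': array([-1.27955573e-01,  9.91779443e-01,  9.37603644e-04, -1.68233578e-04]), 'contact_force': array([0.38416831, 0.53465892, 0.65200973]), 'wrist_torque': array([-0.00788399, -0.00637459, -0.03952753]), 'gripper_width': 85.31629729031305}
```

View pics/top0.png

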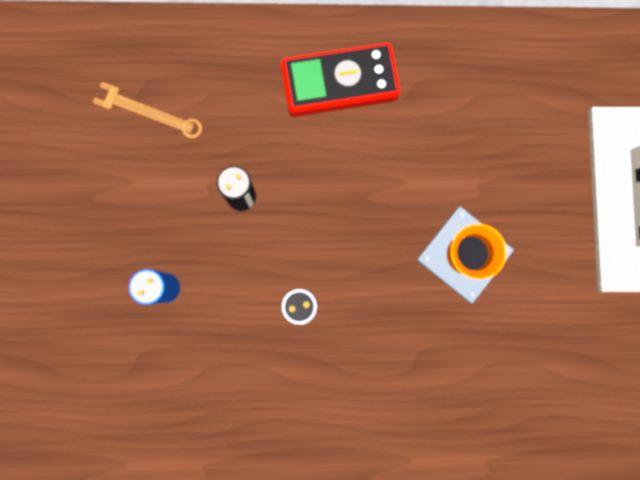

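View pics/scene0.png

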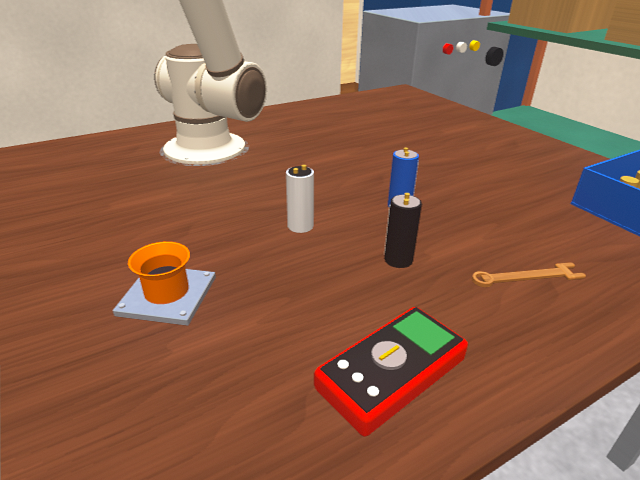

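The top view shows the lids of the blue (147,287), black (235,183) and silver (299,307) capacitors, and the well mouth at (478,251). The scene view shows the same objects standing with clear space around blue. Next I'll convert these pixels to positions.

```bash
cat > h.py <<'E'
import numpy as np,cv2
def ray(d,u,v,z):
    E=np.array(d["extrinsics"]);M=np.array(d["mtx"])
    r=E[:3,:3]@np.array([(u-M[0,2])/M[0,0],-(v-M[1,2])/M[1,1],-1.]);o=E[:3,3]
    return o+r*(z-o[2])/r[2]
def ell(d,mask,z):
    """fit circle/ellipse of biggest contour, cast boundary onto plane z, min enclosing circle"""
    c=max(cv2.findContours(mask.astype(np.uint8)*255,cv2.RETR_EXTERNAL,cv2.CHAIN_APPROX_NONE)[0],key=cv2.contourArea)
    p=np.array([ray(d,u,v,z)[:2] for u,v in cv2.convexHull(c)[:,0]],np.float32)
    (x,y),r=cv2.minEnclosingCircle(p); (a,b),s,_=cv2.fitEllipse(p)
    return np.round([x,y,2*r,a,b,*s],1)
E
python3 - <<'E'
from h import *
d=np.load("pics/top0.npz");im=d["image"];hsv=cv2.cvtColor(im,cv2.COLOR_RGB2HSV);H,S,V=[hsv[...,i].astype(int) for i in range(3)]
def win(m,u,v,r):
    o=np.zeros_like(m);o[v-r:v+r,u-r:u+r]=m[v-r:v+r,u-r:u+r];return o
for n,u,v in(("blue",147,287),("black",235,183),("silver",299,307)):
    print(n,ell(d,win((S<80)&(V>120),u,v,24),110))
o=win((H<25)&(S>220)&(V>200),478,251,40)
print("mouth",ell(d,o,70))
# full sleeve blue
b=win((H>100)&(H<130)&(S>100),155,287,40)
print("blue px",cv2.boundingRect(b.astype(np.uint8)), "silver base check",ray(d,299,307,110))
s=np.load("pics/scene0.npz")
for n,u,v,z in(("blue lid",404.5,155,110),("silver lid",300,172,110),("black lid",406,202,110),("mouth",160,261,70)): print(n,ray(s,u,v,z).round(1))
E
```

```text
blue [477.  240.3  42.9 477.  240.3  42.4  42.8]
black [622.7 122.4  45.7 622.5 122.5  44.7  45.2]
silver [448.6  31.1  51.1 448.7  31.2  50.4  50.8]
mouth [ 527.2 -233.1   84.5  527.2 -233.6   79.1   83.1]
blue px (129, 269, 50, 36) silver base check [447.72721089  30.87216963 110.        ]
blue lid [480.4 236.4 110. ]
silver lid [451.8  31.5 110. ]
black lid [625.2 121.4 110. ]
mouth [ 536.9 -234.8   70. ]
```

>>> {"name": "servo_tool", "arguments": {
  "rows": [
    [1, 0, 0, 0, 0, 0, 7.35],
    [1, 0, 0, 0, 0, 0, 7.35],
    [1, -3, 3, 0, 0, 0, 0],
    [1, -3, 3, 0, 0, 0, 0],
    [1, -3, 3, 0, 0, 0, 0],
    [1, -3, 3, 0, 0, 0, 0],
    [1, -3, 3, 0, 0, 0, 0],
    [1, -3, 3, 0, 0, 0, 0],
    [1, -3, 3, 0, 0, 0, 0],
    [1, -3, 3, 0, 0, 0, 0],
    [1, -3, 3, 0, 0, 0, 0],
    [1, -3, 3, 0, 0, 0, 0]
  ]
}}

```text
clock: 1.3
position: [459.4, -302.8, 242.0]
ee_rot: [-0.0, 1.0, 0.0, -0.0]
contact_force: [0.4, -0.9, -0.7]
gripper_width: 85.2
```

Run:
```python
from bench import *
import cv2,numpy as np
d=get_image("wrist");cv2.imwrite("pics/w1.png",d["image"][:,:,::-1]);np.savez("pics/w1.npz",**d)
print(d["mtx"].round(1),d["extrinsics"].round(3));s=read_state();print(s["position"],s["ee_rot"],s["joints"])
```

```text
[[380.8   0.  324.9]
 [  0.  380.8 240.4]
 [  0.    0.    1. ]] [[ 0.00000e+00 -9.65000e-01 -2.62000e-01  3.94522e+02]
 [ 1.00000e+00  1.00000e-03 -1.00000e-03 -3.02979e+02]
 [ 1.00000e-03 -2.62000e-01  9.65000e-01  3.74647e+02]
 [ 0.00000e+00  0.00000e+00  0.00000e+00  1.00000e+00]]
[ 463.42039644 -299.928936    241.86754665] [-2.35167426e-03  9.99996759e-01  2.38031661e-04  9.46218814e-04] [-2.81253765e-01  2.60531181e-01 -1.74366324e-01 -1.08870281e-03
 -1.13421542e+00 -1.28437969e+00]
```

View pics/w1.png

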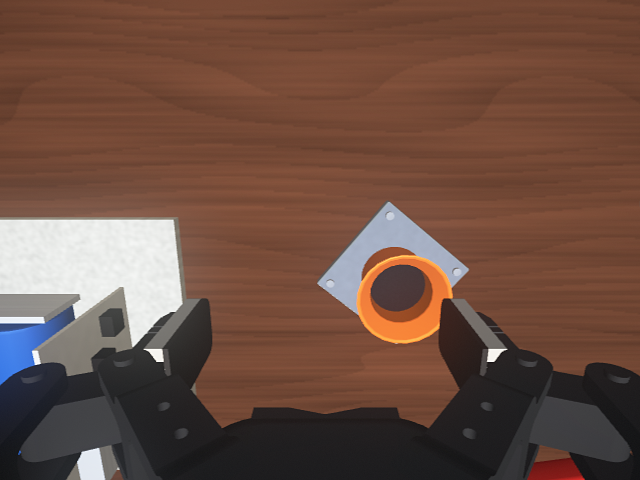

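The wrist view shows the well mouth at about (405,299), with the plate corners at (318,284), (388,203) and (469,269). I'll measure the well from here, then head for blue.

Run:
```python
from h import *
d=np.load("pics/w1.npz");hsv=cv2.cvtColor(d["image"],cv2.COLOR_RGB2HSV);H,S,V=[hsv[...,i].astype(int) for i in range(3)]
m=(H<20)&(S>170)&(V>200);m[:252]=0;m[350:]=0;m[:,:345]=0;m[:,470:]=0
m=m.astype(np.uint8);m=cv2.morphologyEx(m,cv2.MORPH_OPEN,np.ones((3,3)))
print(cv2.boundingRect(m))
for z in(70,82): print(z,ell(d,m,z))
print("plate",ray(d,393.5,276.5,12),[ray(d,u,v,12).round() for u,v in((318,284),(388,203),(469,269))])
t=np.load("pics/top0.npz")
print("plate top",[ray(t,u,v,12).round() for u,v in((418,260),(461,207),(513,249),(472,303))])
```

```text
(357, 257, 96, 87)
70 [ 530.9 -234.1   82.8  531.3 -233.9   81.5   82.3]
82 [ 525.6 -236.8   79.5  525.9 -236.7   78.3   79.1]
plate [ 530.66799881 -233.10743098   12.        ] [array([ 539., -310.,   12.]), array([ 456., -242.,   12.]), array([ 523., -157.,   12.])]
plate top [array([ 518., -158.,   12.]), array([ 603., -229.,   12.]), array([ 535., -310.,   12.]), array([ 450., -242.,   12.])]
```

>>> {"name": "servo_tool", "arguments": {
  "rows": [
    [1, 0, 4.5, 0, 0, 0, 0],
    [1, 0, 4.5, 0, 0, 0, 0],
    [1, 0, 4.5, 0, 0, 0, 0],
    [1, 0, 4.5, 0, 0, 0, 0],
    [1, 0, 4.5, 0, 0, 0, 0],
    [1, 0, 4.5, 0, 0, 0, 0],
    [1, 0, 4.5, 0, 0, 0, 0],
    [1, 0, 4.5, 0, 0, 0, 0],
    [1, 0, 4.5, 0, 0, 0, 0],
    [1, 0, 4.5, 0, 0, 0, 0],
    [1, 0, 4.5, 0, 0, 0, 0],
    [1, 0, 4, 0, 0, 0, 0]
  ]
}}

```text
clock: 2.55
position: [458.0, 232.6, 242.1]
ee_rot: [-0.001, 1.0, -0.0, -0.0]
contact_force: [0.4, -0.1, -0.1]
gripper_width: 85.3
```

Run:
```python
from bench import *
import cv2,numpy as np
d=get_image("wrist");d=get_image("wrist");cv2.imwrite("pics/w2.png",d["image"][:,:,::-1]);np.savez("pics/w2.npz",**d)
s=read_state();print(s["position"],s["ee_rot"],s["joints"])
```

```text
[458.56265081 234.4645909  241.63385169] [-2.44360802e-03  9.99997011e-01  8.31583708e-05 -1.97017496e-05] [ 7.88046082e-01  1.97941820e-01 -2.59031038e-01 -1.62085481e-04
 -1.11373370e+00 -2.35388366e+00]
```

View pics/w2.png

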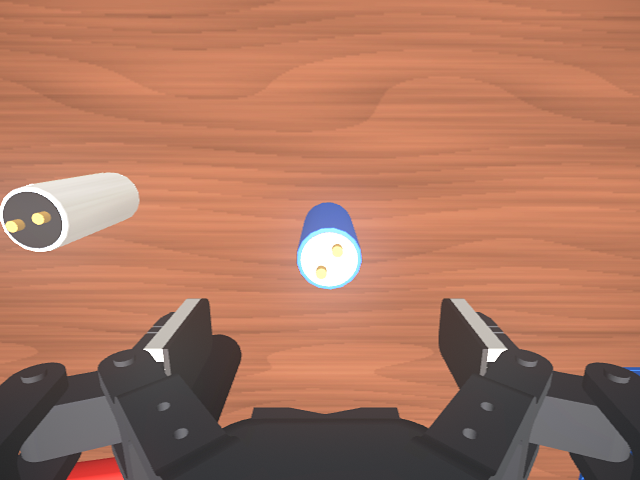

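The wrist view shows the blue lid at about (329,258), midway between the jaws in y. The silver one is at the left edge, and black is behind the left finger, well ahead in x.

Run:
```python
from h import *
d=np.load("pics/w2.npz");hsv=cv2.cvtColor(d["image"],cv2.COLOR_RGB2HSV);H,S,V=[hsv[...,i].astype(int) for i in range(3)]
m=((V>225)&(H>15))|((S<70)&(V>200));m[:220]=0;m[296:]=0;m[:,:290]=0;m[:,368:]=0
m=cv2.morphologyEx(m.astype(np.uint8),cv2.MORPH_OPEN,np.ones((3,3)))
print(cv2.boundingRect(m),ell(d,m,110))
```

```text
(297, 227, 65, 62) [479.8 240.3  47.8 479.8 240.3  47.3  47.5]
```

>>> {"name": "servo_tool", "arguments": {
  "rows": [
    [1, -2.1, 0.6, 0, 0, 0, 0],
    [1, 0, 0, 0, 0, 0, 0],
    [1, 0, 0, 3, 0, 0, 0],
    [1, 0, 0, 3, 0, 0, 0],
    [1, 0, 0, 3, 0, 0, 0],
    [1, 0, 0, 3, 0, 0, 0],
    [1, 0, 0, 2.2, 0, 0, 0],
    [1, 0, 0, 2, 0, 0, 0],
    [1, 0, 0, 0, 0, 0, 0],
    [1, 0, 0, 0, 0, 0, 0]
  ]
}}

```text
clock: 3.65
position: [479.5, 236.1, 80.6]
ee_rot: [0.0, 1.0, -0.0, -0.0]
contact_force: [0.2, 0.1, 0.8]
gripper_width: 85.2
```

Run:
```python
from bench import *
import cv2,numpy as np
d=get_image("wrist");e=get_image("scene");cv2.imwrite("pics/w3.png",cv2.resize(np.hstack([d["image"],e["image"]])[:,:,::-1],(800,300),interpolation=cv2.INTER_AREA))
s=read_state();print(s["position"],s["ee_rot"],s["contact_force"],s["gripper_width"])
```

```text
[480.17846789 236.85979518  81.65338563] [-9.72307332e-05  9.99999313e-01  7.12943797e-04  9.25145816e-04] [-0.44823972  0.31717964 -0.06593346] 85.4178724801733
```

View pics/w3.png

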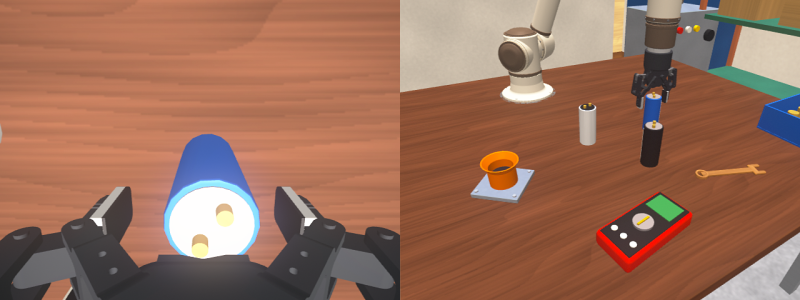

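The capacitor stands between the jaws, slightly to the right (about 3-4 mm in +y). I'll nudge over and close.

>>> {"name": "servo_tool", "arguments": {
  "rows": [
    [1, 0, 0.35, 0, 0, 0, 0],
    [1, 0, 0, 0, 0, 0, 0],
    [0, 0, 0, 0, 0, 0, 0],
    [0, 0, 0, 0, 0, 0, 0],
    [0, 0, 0, 0, 0, 0, 0],
    [0, 0, 0, 0, 0, 0, 0],
    [0, 0, 0, 0, 0, 0, 0],
    [0, 0, 0, 0, 0, 0, 0],
    [0, 0, 0, 0, 0, 0, 0],
    [0, 0, 0, 0, 0, 0, 0]
  ]
}}

```text
clock: 4.75
position: [479.9, 240.3, 80.7]
ee_rot: [-0.0, 1.0, 0.0, 0.0]
contact_force: [-0.2, 0.1, 4.2]
gripper_width: 46.7
```

>>> {"name": "servo_tool", "arguments": {
  "rows": [
    [0, 0, 0, -1, 0, 0, 0],
    [0, 0, 0, -2, 0, 0, 0],
    [0, 0, 0, -3, 0, 0, 0],
    [0, 0, 0, -3, 0, 0, 0],
    [0, 0, 0, -3, 0, 0, 0],
    [0, 0, 0, -3, 0, 0, 0],
    [0, 0, 0, -1, 0, 0, 0],
    [0, 0, 0, 0, 0, 0, 0]
  ]
}}

```text
clock: 5.55
position: [479.4, 240.2, 240.9]
ee_rot: [0.0, 1.0, 0.001, 0.0]
contact_force: [1.2, 0.1, -3.5]
gripper_width: 47.1
```

>>> {"name": "servo_tool", "arguments": {
  "rows": [
    [0, -0.2, -2, 0, 0, 0, 0],
    [0, -0.4, -4, 0, 0, 0, 0],
    [0, -0.5, -4.5, 0, 0, 0, 0],
    [0, -0.5, -4.5, 0, 0, 0, 0],
    [0, -0.5, -4.5, 0, 0, 0, 0],
    [0, -0.5, -4.5, 0, 0, 0, 0],
    [0, -0.5, -4.5, 0, 0, 0, 0],
    [0, -0.5, -4.5, 0, 0, 0, 0],
    [0, -0.5, -4.5, 0, 0, 0, 0],
    [0, -0.5, -4.5, 0, 0, 0, 0],
    [0, -0.3, -3.4, 0, 0, 0, 0],
    [0, -0.2, -2, 0, 0, 0, 0]
  ]
}}

```text
clock: 6.75
position: [529.0, -236.0, 236.7]
ee_rot: [0.001, 1.0, 0.001, -0.003]
contact_force: [0.9, 0.0, -3.5]
gripper_width: 47.1
```

>>> {"name": "servo_tool", "arguments": {
  "rows": [
    [0, -0.3, 0, 0, 0, 0, 0],
    [0, 0, 0, 2, 0, 0, 0],
    [0, 0, 0, 2, 0, 0, 0],
    [0, 0, 0, 2, 0, 0, 0],
    [0, 0, 0, 1, 0, 0, 0],
    [0, 0, 0, 0, 0, 0, 0],
    [0, 0, 0, 0, 0, 0, 0],
    [0, 0, 0, 0, 0, 0, 0]
  ]
}}

```text
clock: 7.55
position: [534.4, -233.9, 171.3]
ee_rot: [-0.0, 1.0, -0.0, 0.001]
contact_force: [-0.3, -0.0, -2.6]
gripper_width: 46.7
```

Run:
```python
from bench import *
import cv2,numpy as np
s=read_state();print(s["position"],s["ee_rot"],s["contact_force"],s["gripper_width"])
ims=[]
for n in("wrist","scene","top"):
    d=get_image(n);np.savez(f"pics/{n}4.npz",**d);ims.append(d["image"])
a=ims[1][150:350,50:300];b=ims[2][150:350,360:610];c=cv2.resize(ims[0],(533,400))
cv2.imwrite("pics/p4.png",np.vstack([np.hstack([c[:,:250*0+300],cv2.resize(a,(500,400))])])[:,:,::-1])
cv2.imwrite("pics/p4b.png",np.hstack([c,np.vstack([b,a])])[:,:,::-1])
```

```text
[ 534.37165045 -233.85071378  171.3301817 ] [-3.74531615e-04  9.99999438e-01 -2.77212241e-04  9.52033267e-04] [-0.25565171 -0.03359427 -2.55218331] 46.7364055652116
```

View pics/p4b.png

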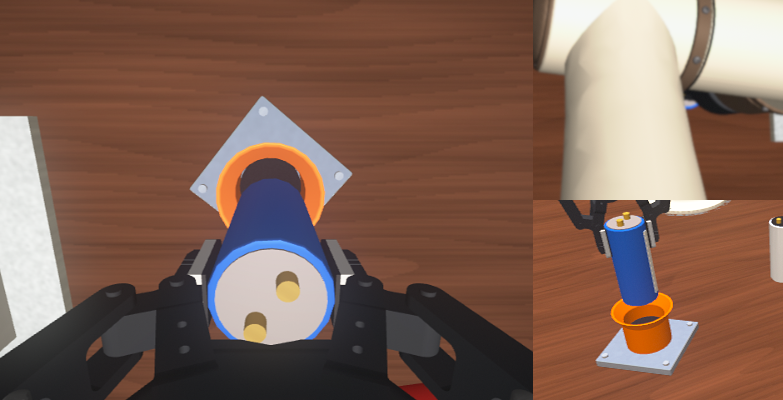

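The wrist view shows the capacitor held above the well. The scene inset shows the can just above the mouth, leaning a little in the picture. I'll check its verticality and offset against the calibration.

Run:
```python
from h import *
def proj(d,P):
    E=d["extrinsics"];q=E[:3,:3].T@(np.array(P,float)-E[:3,3]);M=d["mtx"]
    return np.round([M[0,2]+M[0,0]*q[0]/-q[2],M[1,2]+M[1,1]*-q[1]/-q[2]],1)
# scene: blue sleeve left/right edges -> mid line by row
d=np.load("pics/scene4.npz");hsv=cv2.cvtColor(d["image"],cv2.COLOR_RGB2HSV);H,S,V=[hsv[...,i].astype(int) for i in range(3)]
m=(H>105)&(H<130)&(S>120);m[:,:110]=0;m[:,230:]=0;m[:150]=0;m[300:]=0
rows=[(v,*np.flatnonzero(m[v])[[0,-1]]) for v in range(175,255,6) if m[v].sum()>20];print(rows)
for z in(201,91,70,12): print("scene axis",z,proj(d,[534,-234,z]),proj(d,[530,-234,z]))
R=[ (np.array(ray(d,u,v,0))) for u,v in((0,0),)]
# mouth
o=(H<20)&(S>170)&(V>150);o[:,:90]=0;o[:,250:]=0;o[:230]=0;o[330:]=0;print("cup bbox",cv2.boundingRect(o.astype(np.uint8)))
w=np.load("pics/wrist4.npz");hsv=cv2.cvtColor(w["image"],cv2.COLOR_RGB2HSV);H,S,V=[hsv[...,i].astype(int) for i in range(3)]
o=((H<22)&(S>150)&(V>150)).astype(np.uint8);o[:150]=0;o[290:]=0;o[:,:240]=0;o[:,410:]=0
b=cv2.boundingRect(cv2.morphologyEx(o,cv2.MORPH_OPEN,np.ones((3,3))));print("wrist mouth bbox",b)
c=np.flatnonzero(o.sum(1)>0)[0];print("top of mouth ->",ray(w,b[0]+b[2]/2,b[1],70).round(1), "left/right",[ray(w,u,240,70).round(1) for u in(b[0],b[0]+b[2])])
bl=(H>100)&(H<130)&(S>120)
for v in range(220,300,10):
    x=np.flatnonzero(bl[v,220:420])+220
    print(v,x.min() if len(x) else 0,x.max() if len(x) else 0)
for z in(201,91): print("wrist axis",z,proj(w,[534,-234,z]))
```

```text
[(181, np.int64(123), np.int64(159)), (187, np.int64(125), np.int64(160)), (193, np.int64(126), np.int64(161)), (199, np.int64(128), np.int64(162)), (205, np.int64(129), np.int64(163)), (211, np.int64(130), np.int64(164)), (217, np.int64(132), np.int64(166)), (223, np.int64(133), np.int64(167)), (229, np.int64(135), np.int64(168)), (235, np.int64(136), np.int64(169)), (241, np.int64(138), np.int64(170)), (247, np.int64(139), np.int64(172)), (253, np.int64(143), np.int64(164))]
scene axis 201 [140.6 173.1] [139.9 171.9]
scene axis 91 [157.2 247.2] [156.5 245.8]
scene axis 70 [160.1 259.8] [159.3 258.3]
scene axis 12 [167.3 292.1] [166.6 290.6]
cup bbox (127, 242, 63, 62)
wrist mouth bbox (260, 171, 129, 102)
top of mouth -> [ 489.5 -234.1   70. ] left/right [array([ 532.8, -275.1,   70. ]), array([ 532.8, -193.1,   70. ])]
220 346 346
230 314 347
240 305 363
250 284 367
260 280 371
270 276 375
280 273 378
290 269 382
wrist axis 201 [324.5 356.5]
wrist axis 91 [324.6 251.4]
```

The can is vertical: the measured edge slope matches the projected axis. The well axis comes out at about (531.5, -234), so I'll shift x by -3 mm and descend slowly.

>>> {"name": "servo_tool", "arguments": {
  "rows": [
    [0, 0.3, 0, 0, 0, 0, 0],
    [0, 0, 0, 1, 0, 0, 0],
    [0, 0, 0, 1, 0, 0, 0],
    [0, 0, 0, 0.5, 0, 0, 0],
    [0, 0, 0, 0.5, 0, 0, 0],
    [0, 0, 0, 0.5, 0, 0, 0],
    [0, 0, 0, 0.3, 0, 0, 0],
    [0, 0, 0, 0, 0, 0, 0],
    [0, 0, 0, 0, 0, 0, 0]
  ]
}}

```text
clock: 8.6
position: [530.9, -234.0, 132.5]
ee_rot: [-0.0, 1.0, -0.0, 0.0]
contact_force: [0.2, -0.9, -3.5]
gripper_width: 47.2
```

Bottom is at about z = 51 with no contact. I'll continue in small steps.

>>> {"name": "servo_tool", "arguments": {
  "rows": [
    [0, 0, 0, 0.2, 0, 0, 0],
    [0, 0, 0, 0.2, 0, 0, 0],
    [0, 0, 0, 0.1, 0, 0, 0],
    [0, 0, 0, 0, 0, 0, 0],
    [0, 0, 0, 0, 0, 0, 0]
  ]
}}

```text
clock: 9.1
position: [530.7, -233.9, 127.3]
ee_rot: [-0.0, 1.0, -0.0, -0.0]
contact_force: [-0.2, 0.4, -3.4]
gripper_width: 46.6
```

>>> {"name": "servo_tool", "arguments": {
  "rows": [
    [0, 0, 0, 0.1, 0, 0, 0],
    [0, 0, 0, 0.1, 0, 0, 0],
    [0, 0, 0, 0, 0, 0, 0],
    [0, 0, 0, 0, 0, 0, 0]
  ]
}}

```text
clock: 9.5
position: [530.7, -233.9, 125.3]
ee_rot: [-0.0, 1.0, -0.0, -0.0]
contact_force: [0.1, -0.1, -2.9]
gripper_width: 47.1
```

>>> {"name": "servo_tool", "arguments": {
  "rows": [
    [0, 0, 0, 0.1, 0, 0, 0],
    [0, 0, 0, 0.1, 0, 0, 0],
    [0, 0, 0, 0.1, 0, 0, 0],
    [0, 0, 0, 0, 0, 0, 0],
    [0, 0, 0, 0, 0, 0, 0]
  ]
}}

```text
clock: 10.0
position: [530.7, -233.9, 122.3]
ee_rot: [-0.0, 1.0, 0.0, -0.0]
contact_force: [-0.2, -0.3, -3.7]
gripper_width: 47.0
```

>>> {"name": "servo_tool", "arguments": {
  "rows": [
    [0, 0, 0, 0.1, 0, 0, 0],
    [0, 0, 0, 0.1, 0, 0, 0],
    [0, 0, 0, 0.1, 0, 0, 0],
    [0, 0, 0, 0, 0, 0, 0],
    [0, 0, 0, 0, 0, 0, 0]
  ]
}}

```text
clock: 10.5
position: [530.7, -233.9, 119.3]
ee_rot: [-0.0, 1.0, -0.0, -0.0]
contact_force: [0.2, -0.6, -2.8]
gripper_width: 46.7
```

>>> {"name": "servo_tool", "arguments": {
  "rows": [
    [0, 0, 0, 0.1, 0, 0, 0],
    [0, 0, 0, 0.1, 0, 0, 0],
    [0, 0, 0, 0.1, 0, 0, 0],
    [0, 0, 0, 0, 0, 0, 0],
    [0, 0, 0, 0, 0, 0, 0]
  ]
}}

```text
clock: 11.0
position: [530.7, -233.9, 116.3]
ee_rot: [-0.0, 1.0, 0.0, -0.0]
contact_force: [0.3, 0.8, -3.5]
gripper_width: 47.0
```

>>> {"name": "servo_tool", "arguments": {
  "rows": [
    [0, 0, 0, 0.1, 0, 0, 0],
    [0, 0, 0, 0.1, 0, 0, 0],
    [0, 0, 0, 0.1, 0, 0, 0],
    [0, 0, 0, 0, 0, 0, 0],
    [0, 0, 0, 0, 0, 0, 0]
  ]
}}

```text
clock: 11.5
position: [530.9, -233.9, 114.6]
ee_rot: [-0.0, 1.0, -0.0, 0.0]
contact_force: [-3.0, 2.2, 5.0]
gripper_width: 47.2
```

>>> {"name": "servo_tool", "arguments": {
  "rows": [
    [0, 0, 0, 0, 0, 0, 0],
    [0, 0, 0, 0, 0, 0, 0],
    [0, 0, 0, 0, 0, 0, 0]
  ]
}}

```text
clock: 11.8
position: [530.9, -233.9, 114.6]
ee_rot: [-0.0, 1.0, -0.0, 0.0]
contact_force: [-2.0, 1.9, 5.4]
gripper_width: 47.1
```

Run:
```python
from bench import *
import cv2,numpy as np
s=read_state();print(s["position"],s["contact_force"],s["wrist_torque"],s["gripper_width"])
d=get_image("wrist");e=get_image("scene")
cv2.imwrite("pics/p5.png",np.hstack([cv2.resize(d["image"],(533,400)),cv2.resize(e["image"][140:340,75:200],(250,400))])[:,:,::-1])
```

```text
[ 530.88058688 -233.9295978   114.59630535] [-1.95292125  1.91752508  5.37952236] [0.68555443 0.7317672  0.00830764] 47.077040233586274
```

View pics/p5.png

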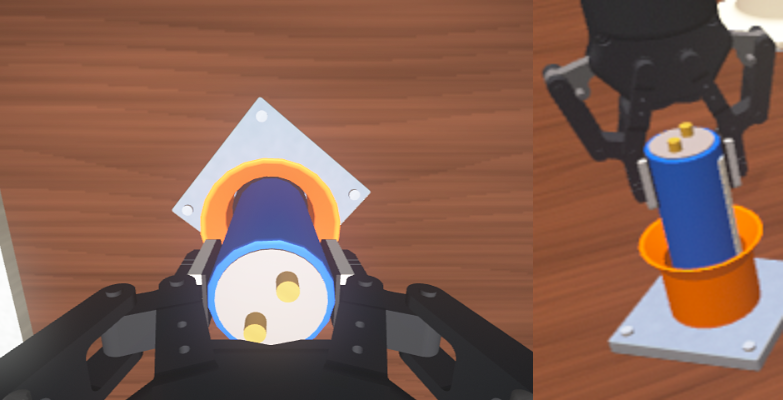

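The wrist and scene views show the can upright and centred in the mouth. The force is up about 8.5 N over the hanging weight, with the bottom at z≈34 (36 mm below the mouth, inside the stop's range). I'll press 0.5 mm further to confirm the spring.

>>> {"name": "servo_tool", "arguments": {
  "rows": [
    [0, 0, 0, 0.05, 0, 0, 0],
    [0, 0, 0, 0, 0, 0, 0],
    [0, 0, 0, 0, 0, 0, 0]
  ]
}}

```text
clock: 12.2
position: [530.9, -233.9, 114.3]
ee_rot: [-0.0, 1.0, -0.0, 0.0]
contact_force: [-3.1, 1.7, 7.3]
gripper_width: 46.9
```

The force rose about 2 N over 0.3 mm, so it is the spring. I'll ease off 1 mm, then release.

>>> {"name": "servo_tool", "arguments": {
  "rows": [
    [0, 0, 0, -0.1, 0, 0, 0],
    [0, 0, 0, 0, 0, 0, 0],
    [0, 0, 0, 0, 0, 0, 0]
  ]
}}

```text
clock: 12.5
position: [530.9, -233.9, 114.6]
ee_rot: [-0.0, 1.0, -0.0, 0.0]
contact_force: [-2.5, 2.9, 6.0]
gripper_width: 47.1
```

>>> {"name": "servo_tool", "arguments": {
  "rows": [
    [0.75, 0, 0, 0, 0, 0, 0],
    [1, 0, 0, 0, 0, 0, 0],
    [1, 0, 0, 0, 0, 0, 0],
    [1, 0, 0, 0, 0, 0, 0],
    [1, 0, 0, 0, 0, 0, 0],
    [1, 0, 0, 0, 0, 0, 0],
    [1, 0, 0, 0, 0, 0, 0],
    [1, 0, 0, 0, 0, 0, 0]
  ]
}}

```text
clock: 13.3
position: [530.7, -233.9, 113.8]
ee_rot: [-0.0, 1.0, -0.0, 0.0]
contact_force: [0.9, -0.3, -1.0]
gripper_width: 85.4
```

>>> {"name": "servo_tool", "arguments": {
  "rows": [
    [1, 0, 0, -1, 0, 0, 0],
    [1, 0, 0, -2, 0, 0, 0],
    [1, 0, 0, -3, 0, 0, 0],
    [1, 0, 0, -3, 0, 0, 0],
    [1, 0, 0, -3, 0, 0, 0],
    [1, 0, 0, -1, 0, 0, 0],
    [1, 0, 0, 0, 0, 0, 0],
    [1, 0, 0, 0, 0, 0, 0],
    [1, 0, 0, 0, 0, 0, 0]
  ]
}}

```text
clock: 14.2
position: [529.8, -233.6, 242.0]
ee_rot: [-0.0, 1.0, 0.0, -0.002]
contact_force: [0.6, -0.3, 0.1]
gripper_width: 85.4
```

Run:
```python
from bench import *
from h import *
s=read_state();print(s["position"],s["contact_force"],s["gripper_width"])
d=get_image("wrist");e=get_image("scene")
hsv=cv2.cvtColor(d["image"],cv2.COLOR_RGB2HSV);H,S,V=[hsv[...,i].astype(int) for i in range(3)]
o=((H<22)&(S>150)&(V>150)).astype(np.uint8);o[:150]=0;o[:,:200]=0;o[:,440:]=0
cv2.imwrite("pics/p6.png",np.hstack([cv2.resize(d["image"],(400,300)),cv2.resize(e["image"],(400,300))])[:,:,::-1])
np.savez("pics/w6.npz",**d);np.savez("pics/s6.npz",**e)
```

```text
[ 529.81538521 -233.61788087  242.04700867] [ 0.56258735 -0.27148684  0.0690126 ] 85.4480571864848
```

View pics/p6.png

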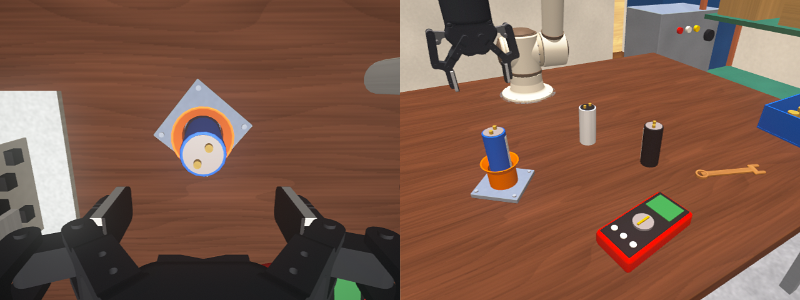

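The can stands released in the well, with black and silver where they were. I'll check tilt and position numerically before handing in.

Run:
```python
from h import *
d=np.load("pics/w6.npz");hsv=cv2.cvtColor(d["image"],cv2.COLOR_RGB2HSV);H,S,V=[hsv[...,i].astype(int) for i in range(3)]
l=((H>95)&(H<130)&(S>100)&(V>180)|((S<60)&(V>150)));l[:205]=0;l[292:]=0;l[:,:275]=0;l[:,375:]=0
l=cv2.morphologyEx(l.astype(np.uint8),cv2.MORPH_OPEN,np.ones((3,3)));print("lid",cv2.boundingRect(l),ell(d,l,144))
o=((H<22)&(S>170)&(V>190)).astype(np.uint8);o[:165]=0;o[:,:265]=0;o[:,385:]=0;o[235:]=0
b=cv2.boundingRect(cv2.morphologyEx(o,cv2.MORPH_OPEN,np.ones((3,3))));print("mouth",b,ray(d,b[0]+b[2]/2,b[1],70).round(1),ray(d,b[0],220,70).round(1),ray(d,b[0]+b[2],220,70).round(1))
s=np.load("pics/s6.npz");s0=np.load("pics/scene0.npz")
hs=cv2.cvtColor(s["image"],cv2.COLOR_RGB2HSV);m=(hs[...,0]>105)&(hs[...,0]<130)&(hs[...,1]>120)
for v in range(215,262,8):
    x=np.flatnonzero(m[v,110:230])+110;print(v,x.min(),x.max(),end="; ")
df=np.abs(s["image"].astype(int)-s0["image"]).max(2)
print("\nbystander diff",(df[160:240,275:325]>30).sum(),(df[190:275,380:425]>30).sum())
```

```text
lid (288, 211, 74, 71) [ 531.2 -233.8   47.4  531.2 -233.8   46.9   47. ]
mouth (275, 172, 99, 63) [ 490.9 -233.6   70. ] [ 529.6 -274.1   70. ] [ 529.7 -193.2   70. ]
215 131 168; 223 133 166; 231 135 168; 239 137 170; 247 139 171; 255 141 173; 
bystander diff 0 171
```

```bash
python3 -c "
from bench import *
job_done()"
```

```text
the job is handed in; nothing more can be done
```

I seated the blue capacitor upright in the orange test well, let go of it there and handed the job in at about 14 s on the robot's clock. No verdict is reported, so the points below are my own checks.

- **Contact with the stop:** The capacitor met the stop with its underside about 36 mm below the mouth. A further small press raised the force by about 2 N over 0.3 mm, which fits the 5 N/mm spring. The hardest press I read was about 11 N, against the 25 N limit. Under load there was also a sideways force of about 3 N, which I did not trace.
- **After release:** The lid centre is at (531.2, -233.8) mm and the well axis at about (532, -234) mm, so it stands centred and upright. The arm is clear above it and touches nothing.
- **Silver capacitor:** Its image region is unchanged from the start.
- **Black capacitor:** About 170 pixels changed around it. I put that down to the blue one no longer standing behind it, since black looks to be in the same place, but I did not measure its position again.
- **Disagreement:** The top camera put the well and the blue capacitor about 3–4 mm lower in x than the wrist camera. I used the wrist values.

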